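Set up the dead-weight juice press

TASK

Build up the little juice press on the round steel platen, from the bottom up, one piece at a time, letting go of each before fetching the next: stand the open cup in the middle of the platen inside its raised rim, hang the flanged strainer basket in the cup, stand the plunger foot down in the basket, and slip the larger of the two ring weights over the plunger's spindle so that it lies on the collar. Set each piece down gently rather than dropping it, and leave the smaller weight, the mango and the jar where they are.

Things in the scene. Friction and masses are not known exactly. Their poses are not given: they have to be found in the camera images.
- platen_top (a point): Fixed target: round bare-steel plate lying on the table, 110 mm across, 8 mm thick, a flat look-only spout at one side. The point is the centre of its flat top, 8 mm above the table; z up. A raised aluminium rim (86 mm inside, 98 mm outside, 5 mm high) stands on it; the cup goes inside the rim.
- cup_mid (a point): Loose open steel cup standing upright, plain cylinder 66 mm outside diameter, 50 mm high, wall 3.5 mm (59 mm inside), floor 5 mm thick, about 140 g. The point is on its axis half-way up, 25 mm above its underside. Round; z is its upright axis.
- basket_mid (a point): Loose upright steel basket, 66 mm high, 130 g: tube 50 mm outside, 44 inside, holed floor 4 mm thick, dark slots low down. A 68 mm flange, 32 to 36 mm above its underside, rests on the cup's rim (basket underside then 18 mm above the cup's). Grip the 30 mm of tube above the flange. The point: on its axis, half-way up, 33 mm above its underside. Round; z is its upright axis.
- plunger_mid (a point): Loose upright plunger, 108 mm high, about 120 g. White plastic: foot 36 mm across, 18 high; stem 18 across; collar 44 across, 70 to 76 mm above its underside. On top a steel spindle 14 mm across, 32 long, tapered tip: grip it here. The foot stands loosely on the basket's floor. The point: on its axis, half-way up, 54 mm above its underside. Round; z is its upright axis.
- weight_mid (a point): The larger of two loose steel ring weights, lying flat: 54 mm outside, 22 mm bore, 26 mm high, about 380 g. It goes over the spindle and lies on the collar. The point is on its axis half-way up, 13 mm above its underside. Round; z is its upright axis.
- small_weight_mid (a point): The smaller ring weight, not to be used, loose and lying flat: steel, 38 mm outside, 22 mm bore, 18 mm high. The point is on its axis half-way up, 9 mm above the table.
- mango_mid (a point): Bystander: a loose yellow mango lying on its side, 100 mm long (along its x) and 70 mm thick. The point is its middle, 35 mm above the table.
- jar_mid (a point): Bystander: a loose closed sample jar standing upright, 58 mm across, 85 mm high, black cap. The point is on its axis half-way up.
There are look-alikes about, which are no part of the job. Of the things shaped like the part that bears plunger_mid, the white one is meant. Leave any blue look-alike of the part that bears weight_mid alone.

How it is judged:
By the outcome, as a careful person would: the job done as asked, in the order asked, and still so for the second after the job is handed in, with the robot touching nothing.
It also fails if it takes over 128 s, if anything falls off the work surface, if the arm or the gripper's body presses on something with over 40 N, if the wrist force passes 120 N, or if a joint passes its speed limit or range.

ROBOT

A 7-joint arm with a two-finger parallel gripper is mounted at the origin on the work surface. World frame = base frame: x ahead of the robot, y to its left, z up, the work surface at z = 0. Lengths are in m, angles in rad, forces in N, time in s.
With the tool pointing down it reaches from about 0.425 to 0.925 m from the base axis. Payload 6.8 kg.
Tool frame: the origin (TCP) lies at the very end of the fingers, on their centre line; the grasp point (between the pads) lies 19 mm behind it; z points along the fingers, x is the direction in which the jaws open and shut, and the axes are right-handed (so a half turn about z gives the same grasp; the last joint's range is limited). The gripper opens to 85 mm and grips with 20 to 120 N. Pads are 22 mm wide; open, the fingers measure 114 mm over their backs; the gripper's body (76 mm by 85 mm) begins 54 mm behind the grasp point. The pads swing forward as they close: fully open they stand 13 mm farther back than shut.
Start: joints at [1.089, 0.477, 0.022, 1.555, -0.011, 1.109, -0.083], TCP at [0.246, -0.628, 0.231] pointing down, gripper open.
Joint ranges: [-2.96, 2.96], [-0.34, 2.1], [-1.41, 1.46], [0.24, 2.44], [-1.37, 4.51], [0.17, 1.92], [-2.96, 2.96]. Speed limits (rad/s): [2.39, 2.39, 3.14, 3.14, 3.14, 3.14, 3.14].

INTERFACE

Orientations are given as a rotation vector (axis times angle).
In Python, from bench import * gives the robot as it stands.
- The arm moves only by the tool servo_tool, never from a script. Its argument "increments" is one flat list of numbers, 7 for each row, row after row: the shift along the tool's x, y, z in mm, then the turn, a rotation vector about the tool's x, y, z in rad, then the finger opening in mm, from 0 to 85.4. In form: [tx, ty, tz, wx, wy, wz, fingers, tx, ty, tz, wx, wy, wz, fingers, ...]. A call has exactly 8 rows; each row shifts and turns the commanded pose from where the row before left it, along the tool's axes as they then stand; what a row does not reach is not made up. A row lasts 1/8 s, in which the tool goes at most 62.5 mm and 10.7 degrees, less where a joint would pass 70% of its speed; a pose out of reach is approached as far as the arm can. A call is refused whole if a number of a shift passes 62.5 or a number of a turn 0.188, either way. A call with a gripper value outside its range is refused whole. The fingers move at their own pace and stop on an object; "squeeze" is the grip in N (left out, the last holds). Time passes only in rows, so rows that do not move let the fingers close, or fill a call up. It gives the time, the measured TCP pose, the force and the opening at its end, in the units of the state.
- get_obs(): the state, without advancing time (a new reading comes with each control period).
- grab_frame(name): name is "side" or "top" or "wrist"; returns (picture, depth): 420x560x3 uint8, red, green, blue; 420x560 float32, m along the optical axis (not along the pixel's ray), 0 where there is no reading.
- calibration(name): a dict with "fx", "fy", "cx", "cy" (pixels), "eye" and "orientation" of the camera in the world; the wrist camera has in their place "T_tool_cam" (4x4, takes a point from camera to tool coordinates, whose origin is the TCP and whose axes are the tool frame's). Camera axes: x right, y up, looking along -z (the intrinsics and any distortion apply to the point x, -y, -z); pixel columns grow to the right and rows downward; lengths in m; the calibration is good to about 2 mm. The wrist camera is an equidistant fisheye: a pixel r from the principal point sees the ray r / f radians off the axis. A picture is of the moment at which its call begins: read the wrist's pose just before it. calibration takes no time and is no camera call.
- hand_in(): hands the job in, once; it reports no verdict.
The state is a dict: "clock": time; "joints": joint angles; "qvel": joint speeds; "tau": joint torques, N m; "tcp_pos": TCP position; "orientation": TCP orientation; "contact_force": force on the tool from outside, world axes, zero at the start; "moment": the same for the moment, N m; "grip_width": finger opening in m.
Only numpy, scipy, OpenCV 4.12 (cv2) and the standard library are available. Lean on these libraries where they do the work, as an engineer would, in place of code of your own. Each camera call takes 0.05 s, during which the arm holds its last target.

## Working session

There is one attempt and no reset: what is moved stays moved. The work goes in short steps, Python scripts to look and compute and a tool call to move; the robot and the scene stay as the last step left them, time stands still between calls to the robot, and variables do not carry over. Pictures are saved under pics/ and viewed, and the job is handed in when it is done.

Besides the shell and the picture viewer there is one more tool, called after ">>>" as name(argument=value, ...) on one line, values as JSON. servo_tool: Moves the arm, as the interface text tells. Its arguments: {"type":"object","properties":{"increments":{"type":"array","items":{"type":"number"}},"squeeze":{"type":"number"}},"required":["increments"]}

```bash
mkdir -p pics; ls
python3 - <<'E'
from bench import *
import cv2,numpy as np
np.set_printoptions(precision=4,suppress=True)
print(get_obs())
for n in ["side","top","wrist"]:
    c=calibration(n);print(n,c)
    p,d=grab_frame(n)
    cv2.imwrite(f"pics/{n}0.png",p[:,:,::-1]); np.save(f"{n}0_d.npy",d)
E
```

```text
pics
{'clock': 0.0, 'joints': array([ 1.0889,  0.4778,  0.0223,  1.5565, -0.0115,  1.1093, -0.0831]), 'qvel': array([-0.0001,  0.    , -0.0005,  0.0005,  0.0004,  0.0008, -0.0009]), 'tau': array([  0.0004, -59.6451,   1.608 , -28.1199,   0.0125,   0.0092,
        -0.    ]), 'tcp_pos': array([ 0.2463, -0.6278,  0.2303]), 'orientation': array([-2.5948,  1.7694,  0.0025]), 'contact_force': array([-0.2694, -0.7125, -0.7191]), 'moment': array([0.0424, 0.0031, 0.017 ]), 'grip_width': 0.08561933257070235}
side {'fx': 401.4968668054809, 'fy': 401.4968668054809, 'cx': 283.0207655221773, 'cy': 217.5110169223099, 'eye': array([0.3714, 0.5981, 0.5595]), 'orientation': array([ 0.1678, -1.2955, -2.6512])}
top {'fx': 400.96325172979624, 'fy': 400.96325172979624, 'cx': 277.5709518441933, 'cy': 209.1806131965386, 'eye': array([0.3948, 0.0096, 0.9208]), 'orientation': array([ 0.1377, -0.1383, -1.5687])}
wrist {'fx': 325.19226210127806, 'fy': 325.19226210127806, 'cx': 280.60170461044413, 'cy': 208.29142288643737, 'T_tool_cam': array([[ 1.    ,  0.0006,  0.0003,  0.0004],
       [ 0.0007, -0.9558, -0.2941, -0.0754],
       [ 0.0001,  0.2941, -0.9558, -0.1429],
       [ 0.    ,  0.    ,  0.    ,  1.    ]])}
```

View pics/top0.png

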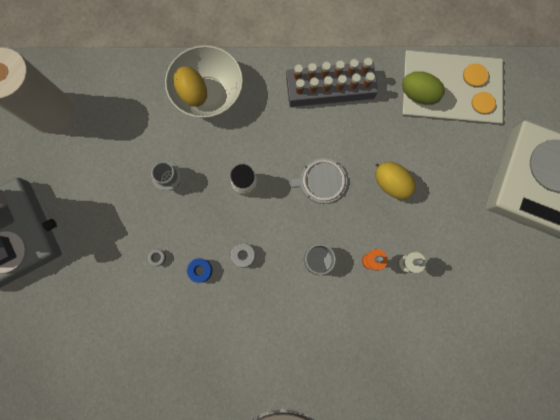

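View pics/side0.png

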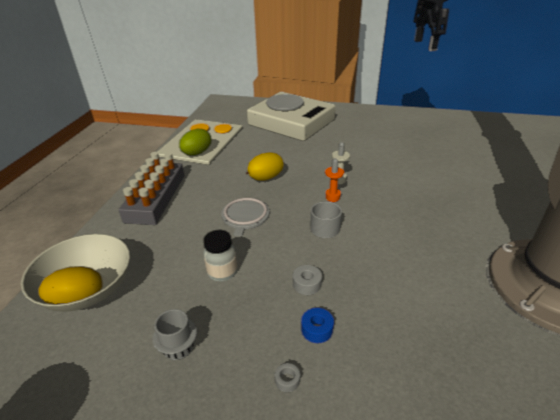

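View pics/wrist0.png

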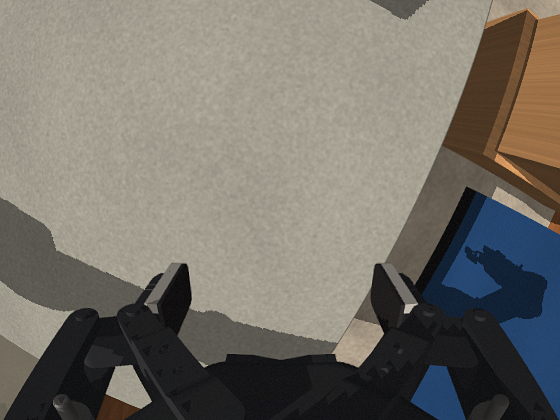

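The top view (right = −y, up = +x) shows these candidates:
- **Plunger-shaped:** orange (375,260) and white (414,262). I take the white one.
- **Ring weights:** small grey (156,257), blue look-alike (199,270), larger grey (242,255). I take the larger grey one.
- **Cup-like:** cup (320,260) and flanged basket (164,176).
- **Others:** platen (323,181), jar (243,180), loose mango (396,180).

Next I'll check the choice in close crops and measure.

```bash
cat > h.py <<'E'
import numpy as np, cv2
from scipy.spatial.transform import Rotation as R
np.set_printoptions(precision=4,suppress=True)
def ray(c,uv):
    uv=np.atleast_2d(uv).astype(float)
    d=np.stack([(uv[:,0]-c['cx'])/c['fx'],-(uv[:,1]-c['cy'])/c['fy'],-np.ones(len(uv))],1)
    return np.asarray(c['eye']), R.from_rotvec(c['orientation']).apply(d)
def onplane(c,uv,z):
    e,d=ray(c,uv); return e+d*((z-e[2])/d[:,2])[:,None]
def cloud(c,dep):
    h,w=dep.shape; v,u=np.mgrid[:h,:w]
    e,d=ray(c,np.stack([u.ravel(),v.ravel()],1))
    return (e+d*dep.ravel()[:,None]).reshape(h,w,3)
def fitc(xy):
    A=np.c_[2*xy,np.ones(len(xy))]; s=np.linalg.lstsq(A,(xy**2).sum(1),rcond=None)[0]
    return s[:2],np.sqrt(s[2]+s[:2]@s[:2])
E
python3 - <<'E'
from bench import *
from h import *
ct,cs=calibration("top"),calibration("side")
im=cv2.imread("pics/top0.png")
cv2.imwrite("pics/crop1.png",cv2.resize(im[140:300,130:460],None,fx=2.4,fy=2.4,interpolation=cv2.INTER_CUBIC))
im=cv2.imread("pics/side0.png")
cv2.imwrite("pics/crop2.png",cv2.resize(im[130:400,140:370],None,fx=2.2,fy=2.2,interpolation=cv2.INTER_CUBIC))
P=cloud(ct,np.load("top0_d.npy")); 
Z=P[:,:,2]
print("table z", np.median(Z[300:380,100:250]), Z[230,300],Z[130,300],Z[225,430],Z[215,130])
S=cloud(cs,np.load("side0_d.npy")); print("side table",np.median(S[380:,400:480,2]))
for n,(u,v) in dict(small=(156,257),blue=(199,270),big=(242,255),cup=(320,260),orange=(375,260),white=(414,262),mango=(396,180),platen=(323,181),jar=(243,180),basket=(164,176)).items():
    w=P[v-28:v+28,u-28:u+28].reshape(-1,3); g=w[w[:,2]>0.006]
    zt=np.percentile(g[:,2],99); t=g[g[:,2]>zt-0.006]
    print(n,len(g),'ztop',zt,'mid',(t[:,:2].min(0)+t[:,:2].max(0))/2,'ext',np.ptp(t[:,:2],axis=0), len(t))
E
```

```text
table z -6.250844721161775e-05 -0.0003776118942803164 0.0013711319298252977 0.0014002620203037441 -0.001833531867830196
side table 0.0008099487322461574
small 184 ztop 0.9208288087035859 mid [0.3948 0.0096] ext [0. 0.] 10
blue 448 ztop 0.9208288087035859 mid [0.3948 0.0096] ext [0. 0.] 14
big 419 ztop 0.9208288087035859 mid [0.3948 0.0096] ext [0. 0.] 16
cup 430 ztop 0.9208288087035859 mid [0.3948 0.0096] ext [0. 0.] 14
orange 476 ztop 0.9208288087035859 mid [0.3948 0.0096] ext [0. 0.] 8
white 481 ztop 0.9208288087035859 mid [0.3948 0.0096] ext [0. 0.] 9
mango 1132 ztop 0.07253848981561925 mid [ 0.5173 -0.1357] ext [0.245  0.2907] 206
platen 1574 ztop 0.0161469790802441 mid [ 0.5356 -0.0707] ext [0.2815 0.1607] 416
jar 688 ztop 0.9208288087035859 mid [0.3948 0.0096] ext [0. 0.] 13
basket 625 ztop 0.9208288087035859 mid [0.3948 0.0096] ext [0. 0.] 15
```

View pics/crop1.png

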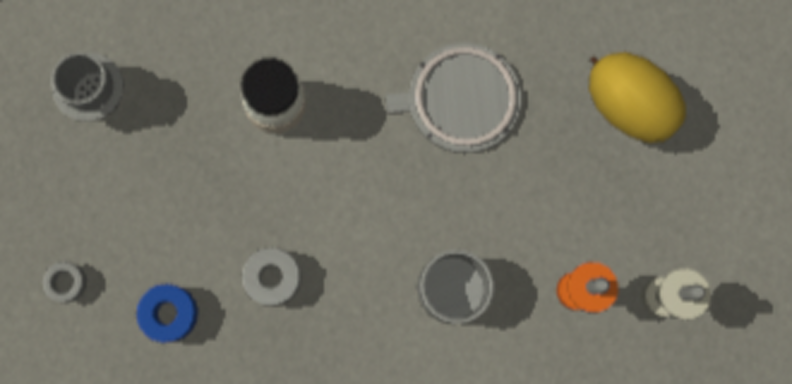

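View pics/crop2.png

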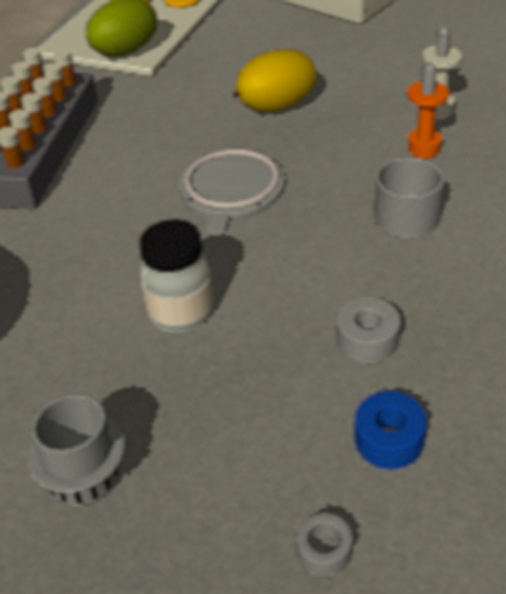

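The crops confirm the choice: white plunger at top-pixel (414,262), larger grey ring (242,255), cup (320,260), basket (164,176), platen (323,181). Next come precise positions.

Run:
```python
from bench import *
from h import *
ct,cs=calibration("top"),calibration("side")
dt,ds=np.load("top0_d.npy"),np.load("side0_d.npy")
P,S=cloud(ct,dt),cloud(cs,ds); P[dt==0]=np.nan; S[ds==0]=np.nan
# name: approx px, top z, outer radius
L=dict(small=((156,257),.018,.019),blue=((199,270),.026,.027),big=((242,255),.026,.027),cup=((320,260),.05,.033),white=((414,262),.076,.022),orange=((375,260),.076,.022),platen=((323,181),.013,.049),jar=((243,180),.085,.029),basket=((164,176),.066,.025),basketfl=((164,176),.036,.034))
def show(tag,Pc,c0,zt,r):
    m=(np.hypot(Pc[...,0]-c0[0],Pc[...,1]-c0[1])<r+.02)&(abs(Pc[...,2]-zt)<.004)
    g=Pc[m][:,:2]
    if len(g)<8: print(tag,'few',len(g));return
    h=cv2.convexHull(g.astype(np.float32))[:,0]
    (x,y),rr=cv2.minEnclosingCircle(g.astype(np.float32))
    c,rf=fitc(h)
    print(tag,len(g),'encl',np.array([x,y,rr]),'hullfit',c,rf,'minmax',(g.min(0)+g.max(0))/2,np.ptp(g,0)/2, 'z',np.nanmedian(Pc[m][:,2]))
for n,(uv,zt,r) in L.items():
    c0=onplane(ct,uv,zt)[0]
    show(n+' T',P,c0,zt,r); show(n+' S',S,c0,zt,r)
```

```text
small T 150 encl [0.446  0.2824 0.0192] hullfit [0.4465 0.2823] 0.018248391534221604 minmax [0.4471 0.2821] [0.0179 0.018 ] z 0.01760374603142345
small S 354 encl [0.4457 0.2826 0.0192] hullfit [0.4456 0.2829] 0.018624955575235125 minmax [0.4452 0.2824] [0.0183 0.019 ] z 0.018497530347201863
blue T 383 encl [0.4174 0.1842 0.0268] hullfit [0.4171 0.1841] 0.02604278470964898 minmax [0.4168 0.1841] [0.0252 0.0259] z 0.02589789831560607
blue S 632 encl [0.4156 0.1851 0.0274] hullfit [0.4162 0.185 ] 0.026621896693984536 minmax [0.4162 0.1852] [0.026 0.027] z 0.02677594821508239
big T 375 encl [0.4507 0.0877 0.0268] hullfit [0.4507 0.0875] 0.02629750397667515 minmax [0.4508 0.0873] [0.0266 0.0258] z 0.025787380650327263
big S 472 encl [0.4493 0.0878 0.028 ] hullfit [0.4494 0.0878] 0.026798450209248995 minmax [0.4492 0.0883] [0.0266 0.0272] z 0.027037303344381314
cup T 152 encl [ 0.4397 -0.0823  0.033 ] hullfit [ 0.4399 -0.0821] 0.03242965502298702 minmax [ 0.4403 -0.0822] [0.0323 0.0325] z 0.049822343358136734
cup S 201 encl [ 0.4378 -0.0833  0.0344] hullfit [ 0.4387 -0.0821] 0.03285314620
[... 1164 characters left out ...]
0265] hullfit [0.6162 0.0863] 0.02555039958191203 minmax [0.6159 0.0864] [0.0253 0.0257] z 0.08613291368888457
basket T 103 encl [0.6293 0.2624 0.025 ] hullfit [0.6293 0.2626] 0.02431922353091361 minmax [0.6292 0.2626] [0.0241 0.0238] z 0.06541871368869878
basket S 278 encl [0.6278 0.2627 0.0258] hullfit [0.6281 0.2628] 0.02490891331499666 minmax [0.6282 0.2625] [0.0243 0.0254] z 0.06612040712445588
basketfl T 250 encl [0.6292 0.2626 0.0339] hullfit [0.6289 0.2617] 0.032687632184141675 minmax [0.6294 0.2623] [0.0331 0.0321] z 0.035780630318464124
basketfl S 550 encl [0.628  0.2632 0.034 ] hullfit [0.6274 0.2644] 0.03231169594111894 minmax [0.6285 0.2647] [0.0335 0.0324] z 0.03672910589097533
```

>>> servo_tool(increments=[0,0,0,0,0,-0.171,85,0,0,0,0,0,-0.171,85,0,0,0,0,0,-0.171,85,0,0,0,0,0,-0.171,85,0,0,0,0,0,-0.171,85,0,0,0,0,0,-0.171,85,0,0,0,0,0,-0.171,85,0,0,0,0,0,0,85], squeeze=50)

```text
clock: 1.15
tcp_pos: [0.2462, -0.6283, 0.2309]
orientation: [-3.141, 0.003, 0.0]
contact_force: [0.4, 0.0, 0.7]
grip_width: 0.085
```

```bash
cat > st.py <<'E'
from bench import *
from h import *
import sys
def st(tgt=None):
    o=get_obs(); M=R.from_rotvec(o['orientation']).as_matrix()
    print('t',round(o['clock'],2),'tcp',o['tcp_pos'],'F',o['contact_force'],'w',round(o['grip_width'],4)); 
    print(' toolx',M[:,0],'z',M[:,2])
    if tgt is not None:
        print(' shift(mm, tool axes):',M.T@(np.array(tgt)-o['tcp_pos'])*1000)
        T=np.array([[1,0,0],[0,-1,0],[0,0,-1.]]); print(' turn to square:',R.from_matrix(M.T@T).as_rotvec())
    return o
if __name__=="__main__": st([float(a) for a in sys.argv[1:4]] if len(sys.argv)>3 else None)
E
python3 st.py 0.4395 -0.0822 0.18
```

```text
t 1.15 tcp [ 0.2462 -0.6283  0.2309] F [0.3643 0.0225 0.6654] w 0.085
 toolx [ 1.     -0.0018 -0.    ] z [-0.      0.0008 -1.    ]
 shift(mm, tool axes): [ 192.3338 -546.363    51.3097]
 turn to square: [-0.0008  0.     -0.0018]
```

>>> servo_tool(increments=[19,-54,0,0,0,0,85,19,-54,0,0,0,0,85,19,-54,0,0,0,0,85,19,-54,0,0,0,0,85,19,-54,0,0,0,0,85,19,-54,0,0,0,0,85,19,-54,0,0,0,0,85,19,-54,0,0,0,0,85])

```text
clock: 2.15
tcp_pos: [0.3989, -0.1947, 0.2315]
orientation: [3.141, -0.007, 0.001]
contact_force: [0.8, -0.2, 0.8]
grip_width: 0.085
```

>>> servo_tool(increments=[10,-28,10,0,0,0,85,10,-28,10,0,0,0,85,10,-28,10,0,0,0,85,10,-28,10,0,0,0,85,0,0,10,0,0,0,85,0,0,0,0,0,0,85,0,0,0,0,0,0,85,0,0,0,0,0,0,85])

```text
clock: 3.15
tcp_pos: [0.4385, -0.0852, 0.1817]
orientation: [3.141, -0.003, 0.001]
contact_force: [0.4, 0.5, 0.7]
grip_width: 0.0851
```

```bash
cat >> h.py <<'E'
def wproj_onplane(cal,o,uv,z):
    uv=np.atleast_2d(uv).astype(float); x=uv[:,0]-cal['cx']; y=uv[:,1]-cal['cy']; r=np.hypot(x,y); th=r/cal['fx']
    s=np.where(r>0,np.sin(th)/np.maximum(r,1e-9),0)
    d=np.stack([x*s,-y*s,-np.cos(th)],1)
    T=cal['T_tool_cam']; M=R.from_rotvec(o['orientation']).as_matrix()
    e=o['tcp_pos']+M@T[:3,3]; d=d@T[:3,:3].T@M.T
    return e+d*((z-e[2])/d[:,2])[:,None]
def wcloud(cal,o,dep):
    h,w=dep.shape; v,u=np.mgrid[:h,:w]; x=(u-cal['cx']).ravel(); y=(v-cal['cy']).ravel(); r=np.hypot(x,y); th=r/cal['fx']
    t=np.where(th<1.4,np.tan(np.minimum(th,1.4)),np.nan)/np.maximum(r,1e-9)
    d=np.stack([x*t,-y*t,-np.ones_like(x)],1)*dep.ravel()[:,None]
    T=cal['T_tool_cam']; M=R.from_rotvec(o['orientation']).as_matrix()
    p=o['tcp_pos']+(d@T[:3,:3].T+T[:3,3])@M.T
    p[dep.ravel()==0]=np.nan
    return p.reshape(h,w,3)
def band(Pc,c0,zt,r,tag='',tol=.004):
    m=(np.hypot(Pc[...,0]-c0[0],Pc[...,1]-c0[1])<r+.015)&(abs(Pc[...,2]-zt)<tol)
    g=Pc[m][:,:2]
    if len(g)<8: print(tag,'few',len(g));return
    h=cv2.convexHull(g.astype(np.float32))[:,0]; c,rf=fitc(h)
    (x,y),rr=cv2.minEnclosingCircle(g.astype(np.float32))
    print(tag,len(g),'hullfit',c,rf,'encl',np.array([x,y,rr]),'z',np.median(Pc[m][:,2]))
E
python3 - <<'E'
from st import *
o=st([.4395,-.0822,.15]); c=calibration("wrist")
p,d=grab_frame("wrist"); cv2.imwrite("pics/w1.png",p[:,:,::-1]); np.save("w1.npy",d)
W=wcloud(c,o,d)
band(W,(.4395,-.082),.05,.033,'cup'); band(W,(.626,-.098),.0105,.055,'platen')
E
```

```text
t 3.15 tcp [ 0.4385 -0.0852  0.1817] F [0.3524 0.5402 0.6684] w 0.0851
 toolx [ 1.     -0.0021  0.0006] z [ 0.0006 -0.0004 -1.    ]
 shift(mm, tool axes): [ 0.9262 -3.0404 31.6507]
 turn to square: [ 0.0004 -0.0006 -0.0021]
cup 983 hullfit [ 0.4398 -0.0821] 0.03281626027157746 encl [ 0.4399 -0.0822  0.0332] z 0.049954029792825067
platen 6084 hullfit [ 0.6248 -0.0939] 0.05698086265079921 encl [ 0.6264 -0.0909  0.0629] z 0.008413002863502828
```

View pics/w1.png

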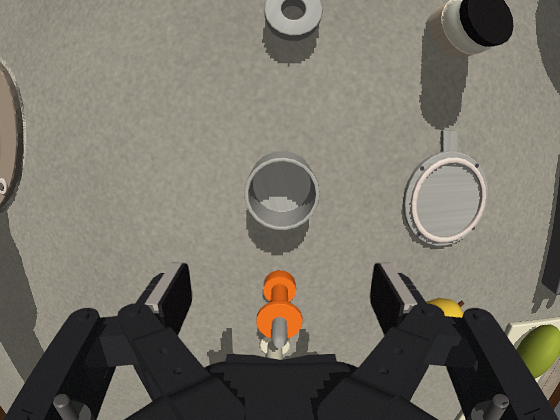

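Wrist view: cup rim centred near pixel (282,190) and platen rim ring near (447,200); the orange plunger (280,310) is clear of the fingers. I'll fit the platen rim by colour.

Run:
```python
from st import *
c=calibration("wrist"); o=get_obs()
def rim(im,win,proj,tag):
    u0,u1,v0,v1=win; s=im[v0:v1,u0:u1].astype(int); b,g,r=s[...,0],s[...,1],s[...,2]
    m=((r-b>14)&(r>150)).astype(np.uint8)
    v,u=np.nonzero(m); 
    pts=proj(np.stack([u+u0,v+v0],1))[:,:2]
    for _ in range(4):
        cc,rr=fitc(pts); k=abs(np.hypot(*(pts-cc).T)-rr)<.006; pts=pts[k]
    print(tag,len(u),len(pts),cc,rr)
rim(cv2.imread("pics/w1.png"),(400,500,145,250),lambda q:wproj_onplane(c,o,q,.013),'wrist')
ct=calibration("top"); rim(cv2.imread("pics/top0.png"),(295,352,155,207),lambda q:onplane(ct,q,.013),'top')
cs=calibration("side"); rim(cv2.imread("pics/side0.png"),(215,275,192,230),lambda q:onplane(cs,q,.013),'side')
```

```text
wrist 2744 642 [ 0.6339 -0.0956] 0.056403815248987674
top 255 255 [ 0.6263 -0.0973] 0.04587261862260714
side 159 159 [ 0.6261 -0.0981] 0.04602258139001626
```

>>> servo_tool(increments=[1.3,-3,0,0,0,-0.002,85,0,0,30,0,0,0,85,0,0,40,0,0,0,85,0,0,40,0,0,0,85,0,0,30,0,0,0,85,0,0,16,0,0,0,85,0,0,9,0,0,0,85,0,0,0,0,0,0,85])

```text
clock: 4.2
tcp_pos: [0.4401, -0.0814, 0.0164]
orientation: [3.142, 0.003, 0.0]
contact_force: [-0.6, -0.2, 0.2]
grip_width: 0.0848
```

>>> servo_tool(increments=[0,0,0,0,0,0,80,0,0,0,0,0,0,75,0,0,0,0,0,0,70,0,0,0,0,0,0,66,0,0,0,0,0,0,60,0,0,0,0,0,0,60,0,0,0,0,0,0,60,0,0,0,0,0,0,60], squeeze=50)

```text
clock: 5.2
tcp_pos: [0.4401, -0.0816, 0.0172]
orientation: [3.141, 0.003, 0.001]
contact_force: [-3.4, 0.6, 13.2]
grip_width: 0.066
```

Run:
```python
from st import *
o=st([.6262,-.0976,.1])
p,d=grab_frame("wrist"); cv2.imwrite("pics/w2.png",p[:,:,::-1])
p,d=grab_frame("side"); cv2.imwrite("pics/s2.png",cv2.resize(p[120:300,200:400,::-1],None,fx=3,fy=3))
```

```text
t 5.2 tcp [ 0.4401 -0.0816  0.0172] F [-3.3509  0.5941 13.2338] w 0.066
 toolx [1.     0.0017 0.0007] z [ 0.0007 -0.0009 -1.    ]
 shift(mm, tool axes): [186.1488  16.4062 -82.6349]
 turn to square: [ 0.0009 -0.0007  0.0017]
```

View pics/w2.png

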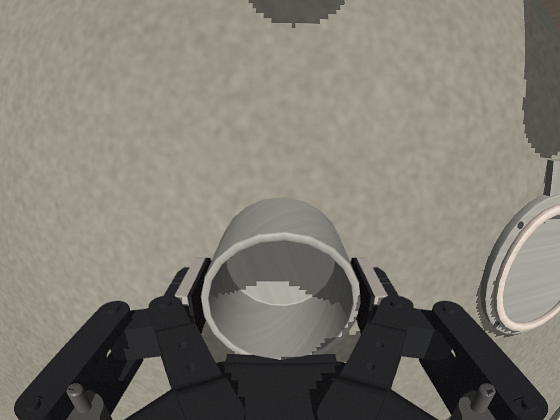

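View pics/s2.png

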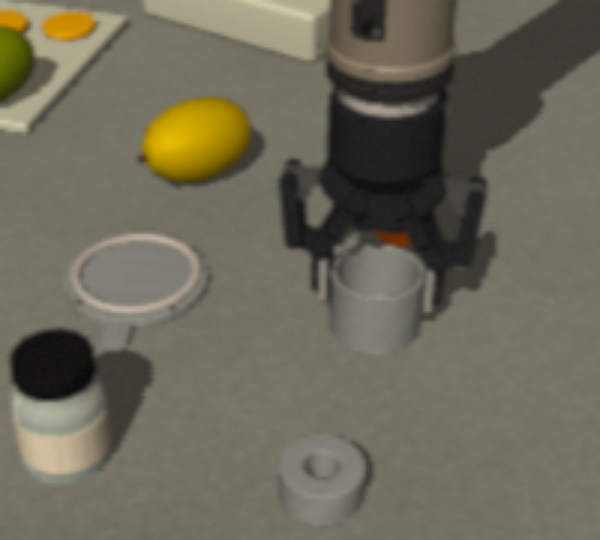

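>>> servo_tool(increments=[0,0,-20,0,0,0,60,0,0,-40,0,0,0,60,31,3,0,0,0,0,60,31,3,0,0,0,0,60,31,3,0,0,0,0,60,31,3,0,0,0,0,60,31,3,0,0,0,0,60,31,1.5,0,0,0,0,60])

```text
clock: 6.3
tcp_pos: [0.6263, -0.098, 0.0759]
orientation: [3.142, 0.002, -0.001]
contact_force: [0.5, 0.6, -1.7]
grip_width: 0.0658
```

>>> servo_tool(increments=[0,0,0,0,0,0,60,0,0,0,0,0,0,60,0,0,15,0,0,0,60,0,0,12,0,0,0,60,0,0,8,0,0,0,60,0,0,5,0,0,0,60,0,0,0,0,0,0,60,0,0,0,0,0,0,60])

```text
clock: 7.3
tcp_pos: [0.6261, -0.0975, 0.0366]
orientation: [3.142, 0.003, 0.001]
contact_force: [-0.1, -0.1, -1.3]
grip_width: 0.0656
```

Run:
```python
from st import *
o=st([.6262,-.0976,.025])
p,d=grab_frame("wrist"); cv2.imwrite("pics/w3.png",p[:,:,::-1]); np.save("w3.npy",d)
W=wcloud(calibration("wrist"),o,d)
band(W,o['tcp_pos'],o['tcp_pos'][2]+.033,.033,'cuptop')
```

```text
t 7.3 tcp [ 0.6261 -0.0975  0.0366] F [-0.0853 -0.0723 -1.2576] w 0.0656
 toolx [1.     0.002  0.0006] z [ 0.0006 -0.     -1.    ]
 shift(mm, tool axes): [ 0.0577  0.0944 11.6314]
 turn to square: [ 0.     -0.0006  0.002 ]
cuptop 4957 hullfit [ 0.6249 -0.0969] 0.036643361009760414 encl [ 0.6266 -0.0911  0.0465] z 0.06906165599382551
```

View pics/w3.png

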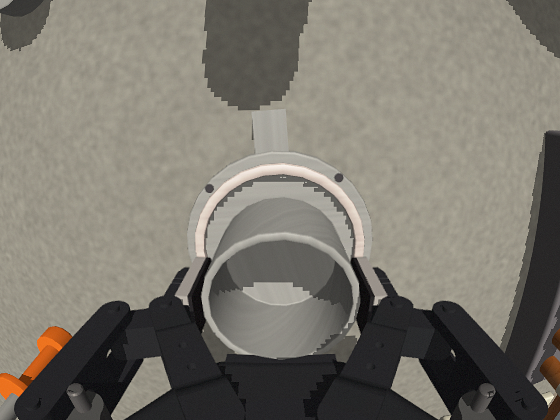

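Wrist view: the cup (281,290) sits centred within the rim ring (columns 200–363). Lowering.

>>> servo_tool(increments=[0,0,4,0,0,0,60,0,0,3,0,0,0,60,0,0,2,0,0,0,60,0,0,1,0,0,0,60,0,0,0.7,0,0,0,60,0,0,0.4,0,0,0,60,0,0,0.2,0,0,0,60,0,0,0,0,0,0,60])

```text
clock: 8.35
tcp_pos: [0.6259, -0.0975, 0.0254]
orientation: [3.141, 0.003, 0.0]
contact_force: [-2.7, 1.1, 4.9]
grip_width: 0.0654
```

>>> servo_tool(increments=[0,0,0,0,0,0,68,0,0,0,0,0,0,72,0,0,0,0,0,0,78,0,0,0,0,0,0,85,0,0,0,0,0,0,85,0,0,-20,0,0,0,85,0,0,-40,0,0,0,85,0,0,-60,0,0,0,85])

```text
clock: 9.35
tcp_pos: [0.6248, -0.0975, 0.1462]
orientation: [-3.141, -0.004, 0.004]
contact_force: [1.0, -0.4, -0.2]
grip_width: 0.0846
```

>>> servo_tool(increments=[0,-45,-20,0,0,0,75,0,-45,0,0,0,0,75,0,-45,0,0,0,0,70,0,-45,0,0,0,0,70,0,-45,0,0,0,0,70,0,-45,0,0,0,0,70,0,-45,0,0,0,0,70,3,-30,0,0,0,0,70])

```text
clock: 10.35
tcp_pos: [0.6275, 0.2507, 0.1669]
orientation: [-3.14, -0.007, -0.002]
contact_force: [0.7, -0.5, -0.5]
grip_width: 0.0701
```

Run:
```python
from st import *
o=st([.629,.2625,.15])
p,d=grab_frame("wrist"); cv2.imwrite("pics/w4.png",p[:,:,::-1]); np.save("w4.npy",d)
W=wcloud(calibration("wrist"),o,d)
band(W,(.629,.2625),.066,.025,'bask'); band(W,(.629,.2625),.036,.034,'flange')
p,d=grab_frame("top"); cv2.imwrite("pics/t4.png",p[:,:,::-1]);P=cloud(calibration("top"),d); P[d==0]=np.nan
band(P,(.626,-.0975),.058,.033,'cup placed');
```

```text
t 10.35 tcp [0.6275 0.2507 0.1669] F [ 0.6783 -0.4671 -0.4617] w 0.0701
 toolx [1.     0.0047 0.0011] z [ 0.0011  0.0017 -1.    ]
 shift(mm, tool axes): [  1.506  -11.7572  16.8942]
 turn to square: [-0.0017 -0.0011  0.0047]
bask 822 hullfit [0.63   0.2628] 0.024793432915911958 encl [0.6302 0.2629 0.0252] z 0.06599248741998498
flange 1527 hullfit [0.6299 0.2628] 0.033722554824991084 encl [0.63   0.2628 0.0342] z 0.03603815302828309
cup placed 151 hullfit [ 0.6257 -0.0978] 0.032366043273919703 encl [ 0.6261 -0.0977  0.0329] z 0.05762469244225277
```

View pics/w4.png

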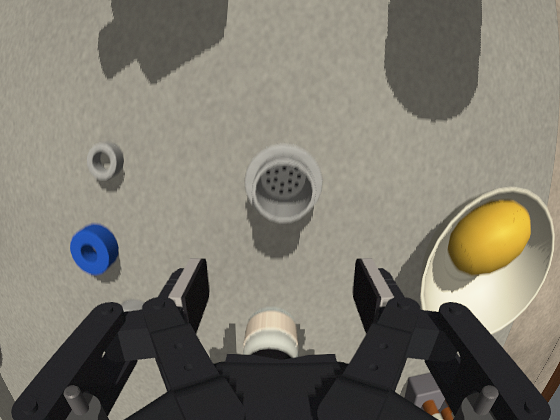

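View pics/t4.png

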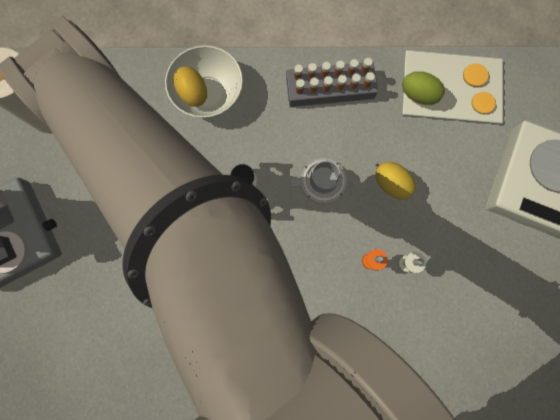

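Basket (283,190) is seen from above and the cup sits inside the rim at top-pixel (323,181). Going for the basket.

>>> servo_tool(increments=[2.5,-12,0,0,0,0.004,70,0,0,30,0,0,0,70,0,0,35,0,0,0,70,0,0,30,0,0,0,70,0,0,20,0,0,0,70,0,0,8,0,0,0,70,0,0,4,0,0,0,70,0,0,0,0,0,0,70])

```text
clock: 11.45
tcp_pos: [0.6311, 0.2598, 0.0388]
orientation: [-3.141, 0.003, -0.002]
contact_force: [0.1, -0.6, 1.0]
grip_width: 0.07
```

>>> servo_tool(increments=[0,0,0,0,0,0,65,0,0,0,0,0,0,60,0,0,0,0,0,0,55,0,0,0,0,0,0,50,0,0,0,0,0,0,45,0,0,0,0,0,0,45,0,0,0,0,0,0,45,0,0,0,0,0,0,45])

```text
clock: 12.45
tcp_pos: [0.6307, 0.2597, 0.0386]
orientation: [-3.141, 0.003, -0.001]
contact_force: [-1.7, -0.9, 5.9]
grip_width: 0.0488
```

Run:
```python
from st import *
o=st([.6259,-.0977,.15])
p,d=grab_frame("wrist"); cv2.imwrite("pics/w5.png",p[:,:,::-1])
p,d=grab_frame("side"); cv2.imwrite("pics/s5.png",cv2.resize(p[250:400,100:300,::-1],None,fx=3,fy=3))
```

```text
t 12.45 tcp [0.6307 0.2597 0.0386] F [-1.7411 -0.9173  5.9133] w 0.0488
 toolx [ 1.     -0.002   0.0003] z [ 0.0003  0.0001 -1.    ]
 shift(mm, tool axes): [  -4.058   357.3593 -111.425 ]
 turn to square: [-0.0001 -0.0003 -0.002 ]
```

View pics/w5.png

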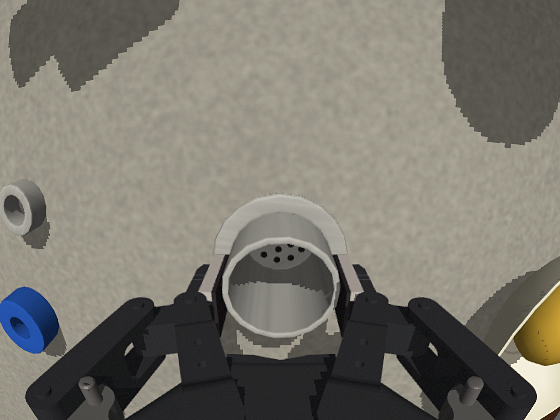

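View pics/s5.png

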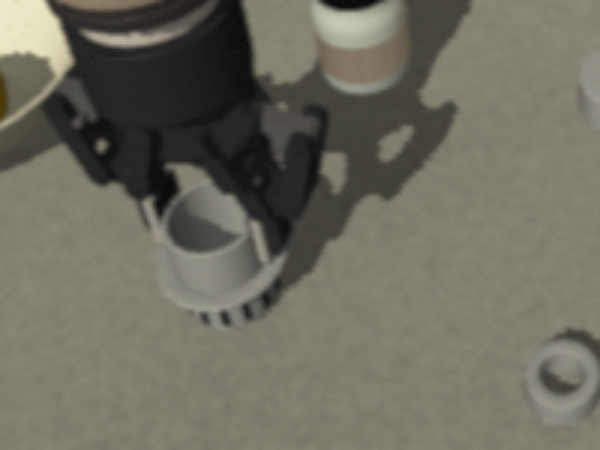

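>>> servo_tool(increments=[0,0,-15,0,0,0,45,0,0,-40,0,0,0,45,0,0,-40,0,0,0,45,0,0,-30,0,0,0,45,0,0,0,0,0,0,45,0,0,0,0,0,0,45,0,30,0,0,0,0,45,0,45,0,0,0,0,45])

```text
clock: 13.55
tcp_pos: [0.629, 0.1852, 0.1611]
orientation: [-3.141, -0.002, 0.004]
contact_force: [0.1, -0.3, -1.0]
grip_width: 0.0486
```

>>> servo_tool(increments=[0,45,0,0,0,0,45,0,45,0,0,0,0,45,0,45,0,0,0,0,45,0,45,0,0,0,0,45,0,45,0,0,0,0,45,-4,35,0,0,0,0,45,0,24,0,0,0,0,45,0,0,0,0,0,0,45])

```text
clock: 14.55
tcp_pos: [0.6246, -0.1026, 0.1611]
orientation: [3.141, -0.01, -0.005]
contact_force: [0.2, 0.3, -2.0]
grip_width: 0.0489
```

Run:
```python
from st import *
o=st([.6259,-.0977,.15])
p,d=grab_frame("wrist"); cv2.imwrite("pics/w6.png",p[:,:,::-1]); np.save("w6.npy",d)
W=wcloud(calibration("wrist"),o,d)
z=o['tcp_pos'][2]
# rim inspection
m=(np.hypot(W[...,0]-o['tcp_pos'][0],W[...,1]-o['tcp_pos'][1]-.003)<.03)
for zz in (z+.0274,z-.003): band(W,o['tcp_pos'],zz,.03,'b',.003)
band(W,(.626,-.0977),.058,.033,'cup')
p,d=grab_frame("side"); cv2.imwrite("pics/s6.png",cv2.resize(p[80:280,170:400,::-1],None,fx=3,fy=3))
```

```text
t 14.55 tcp [ 0.6246 -0.1026  0.1611] F [ 0.2277  0.2973 -1.9973] w 0.0489
 toolx [ 1.     -0.0064 -0.0032] z [-0.0032 -0.0009 -1.    ]
 shift(mm, tool axes): [ 1.2907 -4.9075 11.0916]
 turn to square: [ 0.0009  0.0032 -0.0064]
b 3387 hullfit [ 0.626  -0.0991] 0.028077592492775885 encl [ 0.6252 -0.0961  0.0385] z 0.18853743531150363
b 3892 hullfit [ 0.6252 -0.0931] 0.0299252816856104 encl [ 0.6247 -0.0952  0.0337] z 0.1587642410756643
cup 616 hullfit [ 0.6262 -0.098 ] 0.03271622689536623 encl [ 0.6262 -0.0969  0.033 ] z 0.05803395997912674
```

View pics/w6.png

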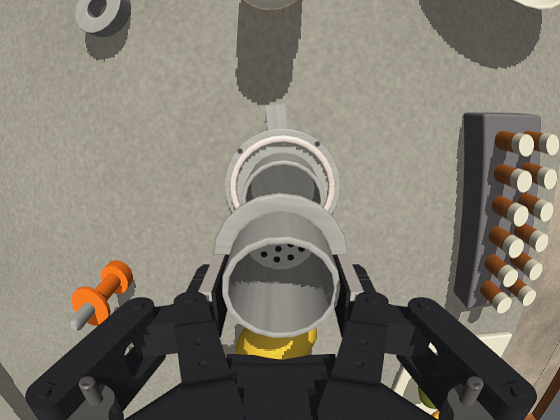

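View pics/s6.png

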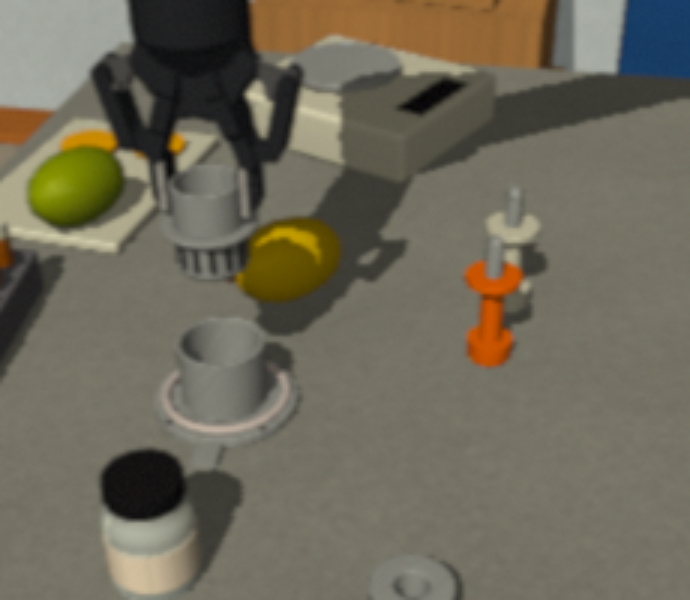

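Run:
```python
from st import *
o=get_obs(); c=calibration("wrist"); zz=o['tcp_pos'][2]+.0274
# 1.outer rim points by eye
im=cv2.imread("pics/w6.png"); cv2.imwrite("pics/w6c.png",cv2.resize(im[180:350,190:370],None,fx=4,fy=3.5,interpolation=cv2.INTER_CUBIC)[:600,:720])
q=wproj_onplane(c,o,[(281,237),(222.5,285),(340,285),(281,337)],zz); print(q-o['tcp_pos'])
W=wcloud(c,o,np.load("w6.npy"))
for u in (235,250,281,310,328):
    col=W[225:350,u]; k=abs(col[:,2]-zz)<.0025; print(u,np.nonzero(k)[0]+225,)
```

```text
[[ 0.0007  0.0277  0.0274]
 [-0.0235  0.0061  0.0274]
 [ 0.0251  0.006   0.0274]
 [ 0.0006 -0.0213  0.0274]]
235 [253 254 255 256 257 258 259 260 261 262 263 264 265 307 308 309 310 311
 312 313 314 315 316 317 318 319]
250 [241 242 243 244 245 246 247 248 249 250 321 322 323 324 325 326 327 328
 329]
281 [235 236 237 238 239 240 241 242 243 329 330 331 332 333 334 335 336 337]
310 [241 242 243 244 245 246 247 248 249 323 324 325 326 327 328 329 330]
328 [255 256 257 258 259 260 261 262 263 264 265 266 267 268 269 302 303 304
 305 306 307 308 309 310 311 312 313 314 316]
```

View pics/w6c.png

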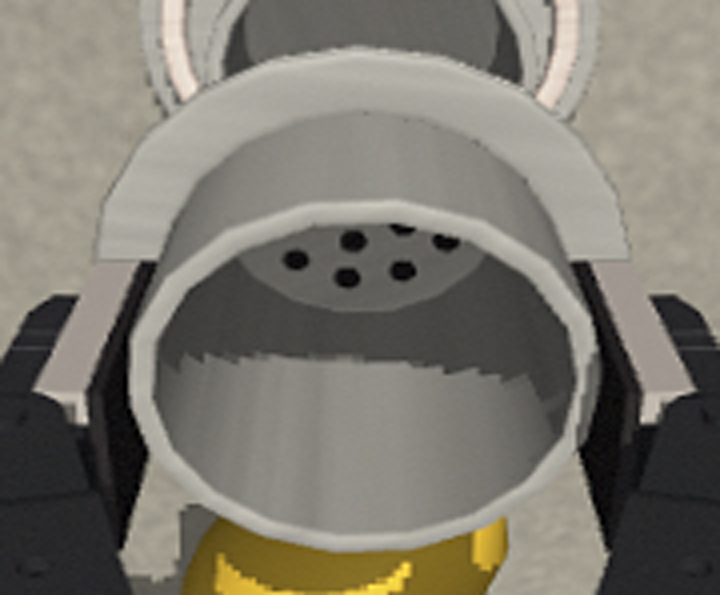

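>>> servo_tool(increments=[1,-1.6,15,0,0.003,-0.006,45,0,0,20,0,0,0,45,0,0,15,0,0,0,45,0,0,8,0,0,0,45,0,0,3,0,0,0,45,0,0,0,0,0,0,45,0,0,0,0,0,0,45,0,0,0,0,0,0,45])

```text
clock: 15.65
tcp_pos: [0.6274, -0.098, 0.1025]
orientation: [3.141, 0.006, 0.006]
contact_force: [-0.4, 0.3, -1.9]
grip_width: 0.0487
```

Run:
```python
from st import *
o=st([.6255,-.101,.0646])
p,d=grab_frame("side"); cv2.imwrite("pics/s7.png",cv2.resize(p[130:260,190:330,::-1],None,fx=4,fy=4))
```

```text
t 15.65 tcp [ 0.6274 -0.098   0.1025] F [-0.4059  0.3194 -1.9479] w 0.0487
 toolx [1.     0.0039 0.0039] z [ 0.0039 -0.0002 -1.    ]
 shift(mm, tool axes): [-2.0355  2.9869 37.9279]
 turn to square: [ 0.0002 -0.0039  0.0039]
```

View pics/s7.png

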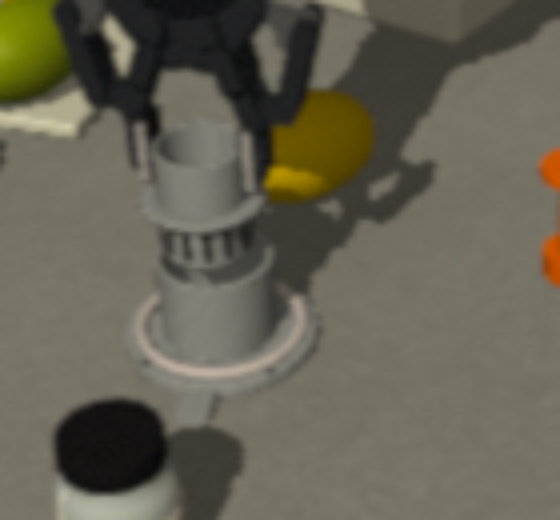

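>>> servo_tool(increments=[-1.8,2.8,0,0,-0.003,0.004,45,0,0,0,0,0,0,45,0,0,0,0,0,0,45,0,0,2,0,0,0,45,0,0,0,0,0,0,45,0,0,0,0,0,0,45,0,0,0,0,0,0,45,0,0,0,0,0,0,45])

```text
clock: 16.7
tcp_pos: [0.6253, -0.1007, 0.1]
orientation: [3.142, 0.0, 0.0]
contact_force: [-0.0, -0.7, -0.9]
grip_width: 0.0489
```

Run:
```python
from st import *
o=st([.6255,-.101,.0646])
p,d=grab_frame("wrist"); cv2.imwrite("pics/w8.png",cv2.resize(p[120:360,160:400,::-1],None,fx=2.5,fy=2.5))
W=wcloud(calibration("wrist"),o,d)
st()
band(W,(.626,-.0977),.013,.049,'rim',.003)
```

```text
t 16.7 tcp [ 0.6253 -0.1007  0.1   ] F [-0.0396 -0.6567 -0.9183] w 0.0489
 toolx [1. 0. 0.] z [ 0. -0. -1.]
 shift(mm, tool axes): [ 0.2361  0.3118 35.4221]
 turn to square: [ 0. -0.  0.]
t 16.75 tcp [ 0.6253 -0.1007  0.1001] F [-0.3466 -0.5554 -1.646 ] w 0.0491
 toolx [ 1.     -0.      0.0001] z [ 0.0001 -0.     -1.    ]
rim 2290 hullfit [ 0.624  -0.0951] 0.05005077272784508 encl [ 0.6234 -0.0947  0.0519] z 0.012977049263557944
```

View pics/w8.png

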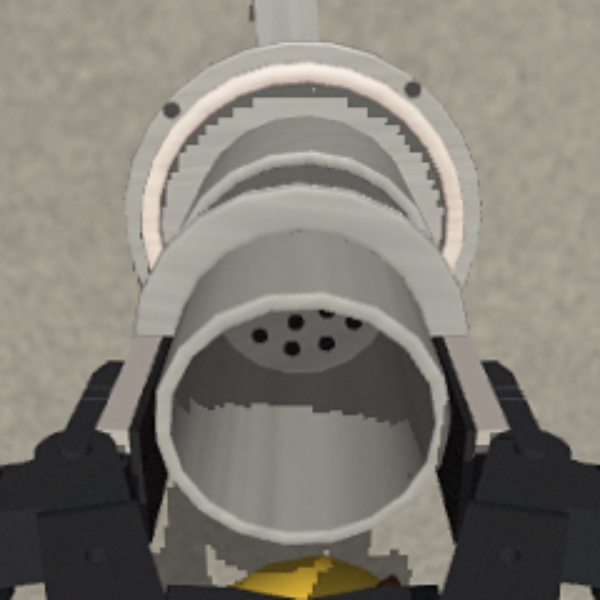

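The flange and cup share the same centre column (≈ 302 in the crop), so they are aligned. Lowering.

>>> servo_tool(increments=[0,0,5,0,0,0,45,0,0,6,0,0,0,45,0,0,6,0,0,0,45,0,0,6,0,0,0,45,0,0,5,0,0,0,45,0,0,3,0,0,0,45,0,0,2,0,0,0,45,0,0,0,0,0,0,45])

```text
clock: 17.75
tcp_pos: [0.6252, -0.1007, 0.067]
orientation: [3.142, 0.0, -0.0]
contact_force: [0.2, -0.4, -0.9]
grip_width: 0.0489
```

>>> servo_tool(increments=[0,0,0.6,0,0,0,45,0,0,0.6,0,0,0,45,0,0,0.5,0,0,0,45,0,0,0.4,0,0,0,45,0,0,0.3,0,0,0,45,0,0,0.2,0,0,0,45,0,0,0,0,0,0,45,0,0,0,0,0,0,45])

```text
clock: 18.75
tcp_pos: [0.6255, -0.1007, 0.0647]
orientation: [3.142, 0.0, 0.001]
contact_force: [-0.3, -0.2, 2.3]
grip_width: 0.049
```

>>> servo_tool(increments=[0,0,0,0,0,0,52,0,0,0,0,0,0,56,0,0,0,0,0,0,62,0,0,0,0,0,0,68,0,0,0,0,0,0,70,0,0,-15,0,0,0,70,0,0,-40,0,0,0,70,0,0,-60,0,0,0,70])

```text
clock: 19.75
tcp_pos: [0.6242, -0.1007, 0.1801]
orientation: [-3.141, -0.0, 0.004]
contact_force: [0.7, -0.9, -0.3]
grip_width: 0.0698
```

Run:
```python
from st import *
o=st([.4315,-.2782,.2])
p,d=grab_frame("side"); cv2.imwrite("pics/s9.png",cv2.resize(p[130:260,190:330,::-1],None,fx=4,fy=4))
S=cloud(calibration("side"),d); S[d==0]=np.nan
band(S,(.626,-.0977),.092,.025,'btop'); band(S,(.626,-.0977),.062,.034,'bfl')
```

```text
t 19.75 tcp [ 0.6242 -0.1007  0.1801] F [ 0.7344 -0.9264 -0.287 ] w 0.0698
 toolx [ 1.      0.0002 -0.0028] z [-0.0028  0.0006 -1.    ]
 shift(mm, tool axes): [-192.7538  177.4811  -19.4409]
 turn to square: [-0.0006  0.0028  0.0002]
btop 146 hullfit [ 0.6237 -0.0962] 0.024745689610592873 encl [ 0.6234 -0.0962  0.0257] z 0.09182741604331687
bfl 185 hullfit [ 0.623  -0.0949] 0.03216197574147421 encl [ 0.6235 -0.0957  0.0335] z 0.06353404216536113
```

View pics/s9.png

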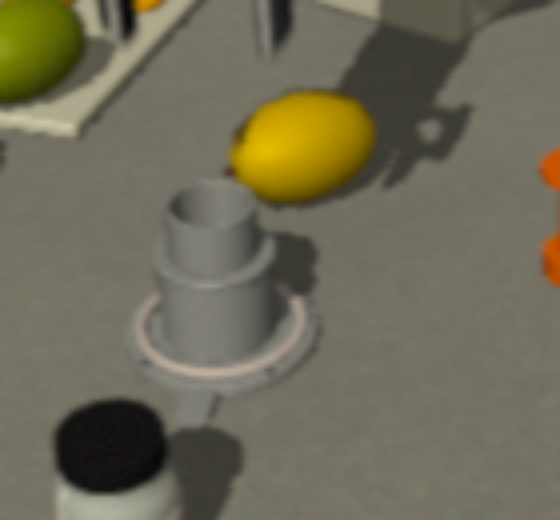

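The basket is seated: its top measures 92 mm as expected. Next the white plunger.

>>> servo_tool(increments=[-30,28,0,0,0,0,45,-45,42,0,0,0,0,45,-45,42,0,0,0,0,45,-45,42,0,0,0,0,45,-26,23.5,0,0,0,0,45,0,0,0,0,0,0,45,0,0,0,0,0,0,45,0,0,0,0,0,0,45])

```text
clock: 20.8
tcp_pos: [0.4356, -0.277, 0.1798]
orientation: [-3.141, -0.004, -0.002]
contact_force: [0.5, -0.6, -0.3]
grip_width: 0.0447
```

Run:
```python
from st import *
o=st([.4315,-.2782,.082])
p,d=grab_frame("wrist"); cv2.imwrite("pics/w10.png",p[:,:,::-1]); np.save("w10.npy",d)
W=wcloud(calibration("wrist"),o,d)
band(W,(.4305,-.2785),.076,.022,'collar',.003); band(W,(.4305,-.2785),.108,.006,'tip',.003);band(W,(.4305,-.2785),.018,.018,'foot',.003)
```

```text
t 20.8 tcp [ 0.4356 -0.277   0.1798] F [ 0.458  -0.5554 -0.2821] w 0.0447
 toolx [1.     0.0025 0.0011] z [ 0.0011  0.0001 -1.    ]
 shift(mm, tool axes): [-4.2029  1.2115 97.8   ]
 turn to square: [-0.0001 -0.0011  0.0025]
collar 1820 hullfit [ 0.431  -0.2787] 0.021706317499811688 encl [ 0.4311 -0.2788  0.0221] z 0.07625623363763806
tip 200 hullfit [ 0.4313 -0.2786] 0.005882893872708544 encl [ 0.4314 -0.2795  0.0059] z 0.10763196307385609
foot 247 hullfit [ 0.431  -0.2783] 0.01741608828822096 encl [ 0.4312 -0.2743  0.017 ] z 0.018160854840527985
```

View pics/w10.png

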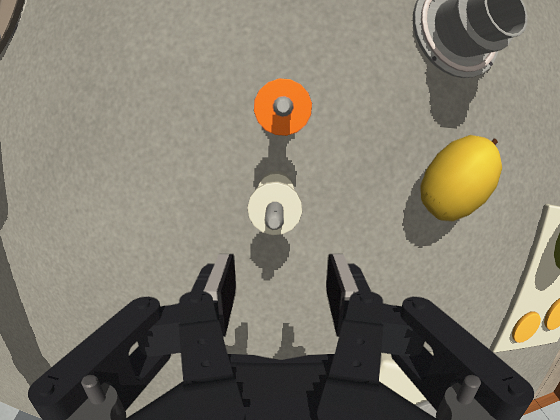

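White plunger collar at (275,208), orange one farther away at (283,107). I'm descending on the white one.

>>> servo_tool(increments=[-4.3,1.5,10,0,0,0.002,45,0,0,30,0,0,0,45,0,0,28,0,0,0,45,0,0,16,0,0,0,45,0,0,10,0,0,0,45,0,0,4,0,0,0,45,0,0,0,0,0,0,45,0,0,0,0,0,0,45])

```text
clock: 21.85
tcp_pos: [0.4304, -0.28, 0.0821]
orientation: [3.141, -0.003, 0.002]
contact_force: [0.0, 0.7, -0.5]
grip_width: 0.0448
```

```bash
python3 st.py .4312 -.2786 .081
```

```text
t 21.85 tcp [ 0.4304 -0.28    0.0821] F [ 0.0416  0.6764 -0.4824] w 0.0448
 toolx [ 1.     -0.0022  0.0011] z [ 0.0011 -0.0007 -1.    ]
 shift(mm, tool axes): [ 0.7819 -1.4074  1.0531]
 turn to square: [ 0.0007 -0.0011 -0.0022]
```

Close in small steps so the fingers do not tip the plunger.

>>> servo_tool(increments=[0.8,-1.4,0.8,0,0,-0.002,40,0,0,0,0,0,0,32,0,0,0,0,0,0,24,0,0,0,0,0,0,20,0,0,0,0,0,0,17,0,0,0,0,0,0,14,0,0,0,0,0,0,10,0,0,0,0,0,0,8], squeeze=45)

```text
clock: 22.85
tcp_pos: [0.431, -0.2784, 0.0808]
orientation: [3.141, 0.0, 0.001]
contact_force: [-0.2, 0.4, 2.1]
grip_width: 0.0122
```

>>> servo_tool(increments=[0,0,0,0,0,0,8,0,0,0,0,0,0,8,0,0,0,0,0,0,8,0,0,0,0,0,0,8,0,0,0,0,0,0,8,0,0,0,0,0,0,8,0,0,0,0,0,0,8,0,0,0,0,0,0,8])

```text
clock: 23.85
tcp_pos: [0.4309, -0.2784, 0.0807]
orientation: [3.141, 0.0, 0.0]
contact_force: [0.1, 0.2, 4.6]
grip_width: 0.0124
```

Run:
```python
from st import *
o=st([.6259,-.0977,.2])
p,d=grab_frame("wrist"); cv2.imwrite("pics/w11.png",p[:,:,::-1])
p,d=grab_frame("side"); cv2.imwrite("pics/s11.png",cv2.resize(p[90:220,280:420,::-1],None,fx=4,fy=4))
```

```text
t 23.85 tcp [ 0.4309 -0.2784  0.0807] F [0.1052 0.1621 4.5711] w 0.0124
 toolx [1.     0.     0.0003] z [ 0.0003 -0.0002 -1.    ]
 shift(mm, tool axes): [ 195.0251 -180.6546 -119.2508]
 turn to square: [ 0.0002 -0.0003  0.    ]
```

View pics/w11.png

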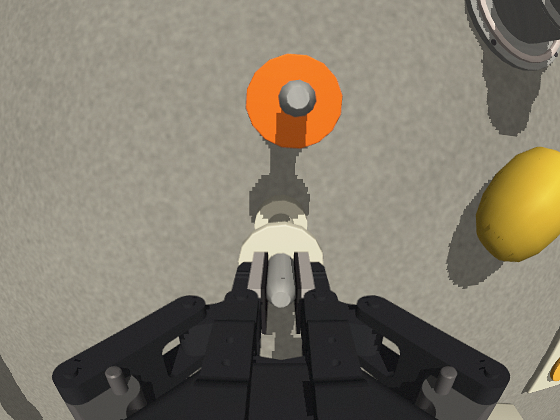

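View pics/s11.png

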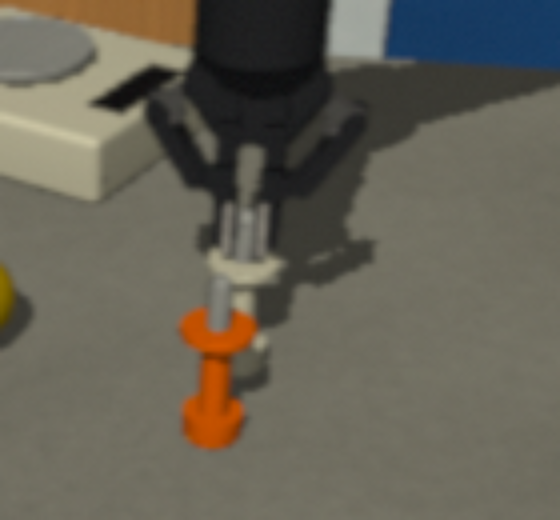

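>>> servo_tool(increments=[0,0,-10,0,0,0,8,0,0,-30,0,0,0,8,0,0,-40,0,0,0,8,0,0,-40,0,0,0,8,0,0,0,0,0,0,8,20,-18,0,0,0,0,8,35,-33,0,0,0,0,8,40,-37,0,0,0,0,8])

```text
clock: 24.95
tcp_pos: [0.525, -0.1901, 0.1992]
orientation: [-3.141, 0.003, 0.005]
contact_force: [0.4, 0.1, -1.2]
grip_width: 0.0122
```

>>> servo_tool(increments=[40,-37,0,0,0,0,8,35,-33,0,0,0,0,8,18,-16,0,0,0,0,8,7,-7,0,0,0,0,8,0,0,0,0,0,0,8,0,0,0,0,0,0,8,0,0,0,0,0,0,8,0,0,0,0,0,0,8])

```text
clock: 25.95
tcp_pos: [0.6254, -0.0981, 0.2008]
orientation: [3.141, -0.002, 0.0]
contact_force: [0.5, 0.3, -1.4]
grip_width: 0.0127
```

Run:
```python
from st import *
o=st([.6259,-.0977,.1107])
p,d=grab_frame("wrist"); cv2.imwrite("pics/w12.png",p[:,:,::-1]); np.save("w12.npy",d)
c=calibration("wrist"); W=wcloud(c,o,d)
band(W,(.6259,-.0977),.062,.034,'flange',.003);band(W,(.6259,-.0977),.092,.025,'btop',.003);band(W,(.6259,-.0977),.013,.049,'rim',.002)
p,d=grab_frame("side"); cv2.imwrite("pics/s12.png",cv2.resize(p[70:260,190:350,::-1],None,fx=3.1,fy=3.1))
```

```text
t 25.95 tcp [ 0.6254 -0.0981  0.2008] F [ 0.4508  0.3429 -1.4289] w 0.0127
 toolx [ 1.     -0.001   0.0001] z [ 0.0001 -0.0004 -1.    ]
 shift(mm, tool axes): [ 0.4452 -0.4442 90.083 ]
 turn to square: [ 0.0004 -0.0001 -0.001 ]
flange 1309 hullfit [ 0.6255 -0.0973] 0.033766618925099766 encl [ 0.6255 -0.0975  0.0342] z 0.06221019145409634
btop 468 hullfit [ 0.6255 -0.0971] 0.024637563838217726 encl [ 0.6255 -0.0971  0.0249] z 0.09210887614751542
rim 1086 hullfit [ 0.6259 -0.0985] 0.048818451427638694 encl [ 0.6255 -0.0972  0.0499] z 0.0130399241142755
```

View pics/w12.png

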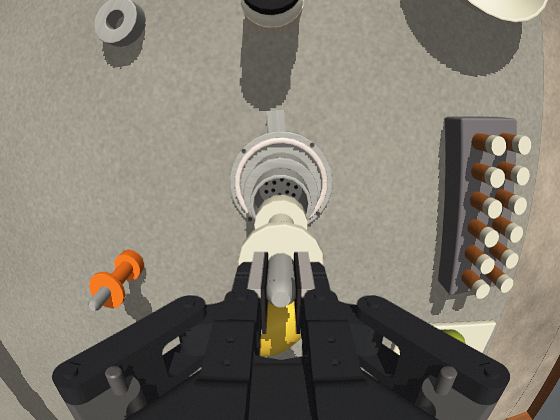

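View pics/s12.png

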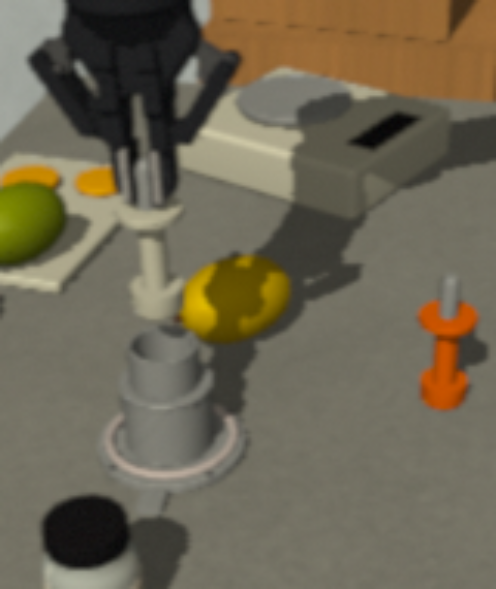

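Run:
```python
from st import *
o=get_obs(); c=calibration("wrist"); W=wcloud(c,o,np.load("w12.npy")); t=o['tcp_pos']
band(W,t,t[2]-.0047,.024,'collar',.002); band(W,t,t[2]-.0627,.02,'foottop',.003)
# colour edges of collar and foot (cream)
im=cv2.imread("pics/w12.png").astype(int)
m=(im[...,2]>150)&(im[...,2]-im[...,0]>25)
for v in (205,215,225,235,245,250):
    u=np.nonzero(m[v,200:360])[0]+200
    print(v,u.min() if len(u) else None,u.max() if len(u) else None)
# collar back edge (far, top in image), widest
zc=t[2]-.0047; print(wproj_onplane(c,o,[(280,226),(238,258),(323,258)],zc)-t)
```

```text
collar 2118 hullfit [ 0.626  -0.0972] 0.021342715368564576 encl [ 0.626  -0.0954  0.0217] z 0.1961909013483525
foottop 881 hullfit [ 0.6259 -0.0981] 0.01770451989303242 encl [ 0.6258 -0.0978  0.0179] z 0.13824246995316647
205 241 320
215 256 312
225 254 306
235 250 312
245 242 318
250 241 321
[[ 0.0002  0.0205 -0.0047]
 [-0.0211  0.0032 -0.0047]
 [ 0.0219  0.0031 -0.0047]]
```

Plunger hangs upright; its foot is within 1 mm of the basket axis. Lowering.

>>> servo_tool(increments=[-0.4,-0.8,8,0,0,0,8,0,0,10,0,0,0,8,0,0,14,0,0,0,8,0,0,14,0,0,0,8,0,0,14,0,0,0,8,0,0,12,0,0,0,8,0,0,8,0,0,0,8,0,0,4,0,0,0,8])

```text
clock: 27.05
tcp_pos: [0.6253, -0.0965, 0.1161]
orientation: [-3.142, -0.0, 0.001]
contact_force: [-0.1, -0.3, -1.0]
grip_width: 0.0122
```

>>> servo_tool(increments=[0,0,2,0,0,0,8,0,0,1,0,0,0,8,0,0,0.8,0,0,0,8,0,0,0.6,0,0,0,8,0,0,0.5,0,0,0,8,0,0,0.4,0,0,0,8,0,0,0.3,0,0,0,8,0,0,0,0,0,0,8])

```text
clock: 28.05
tcp_pos: [0.6253, -0.0965, 0.111]
orientation: [-3.142, -0.0, 0.0]
contact_force: [0.5, 0.3, -1.2]
grip_width: 0.0124
```

Not in contact yet (expected at about 0.1107), so small steps.

>>> servo_tool(increments=[0,0,0.3,0,0,0,8,0,0,0.2,0,0,0,8,0,0,0.2,0,0,0,8,0,0,0.1,0,0,0,8,0,0,0,0,0,0,8,0,0,0,0,0,0,8,0,0,0,0,0,0,8,0,0,0,0,0,0,8])

```text
clock: 29.05
tcp_pos: [0.6257, -0.0965, 0.1108]
orientation: [3.141, -0.0, 0.001]
contact_force: [-1.6, 0.6, 5.3]
grip_width: 0.0124
```

>>> servo_tool(increments=[0,0,0,0,0,0,15,0,0,0,0,0,0,18,0,0,0,0,0,0,24,0,0,0,0,0,0,32,0,0,0,0,0,0,40,0,0,-15,0,0,0,60,0,0,-40,0,0,0,70,0,0,-40,0,0,0,70])

```text
clock: 30.05
tcp_pos: [0.6254, -0.0964, 0.2072]
orientation: [-3.141, -0.0, -0.001]
contact_force: [0.3, -0.4, 0.5]
grip_width: 0.0699
```

Run:
```python
from st import *
o=st([.4505,.0876,.15])
p,d=grab_frame("side"); cv2.imwrite("pics/s13.png",cv2.resize(p[110:260,190:330,::-1],None,fx=3.6,fy=3.6))
S=cloud(calibration("side"),d); S[d==0]=np.nan
band(S,(.624,-.0962),.106,.022,'collar');band(S,(.624,-.0962),.137,.007,'tip')
```

```text
t 30.05 tcp [ 0.6254 -0.0964  0.2072] F [ 0.3472 -0.3809  0.4907] w 0.0699
 toolx [1.     0.0002 0.0004] z [ 0.0004  0.0002 -1.    ]
 shift(mm, tool axes): [-174.8904 -183.998    57.196 ]
 turn to square: [-0.0002 -0.0004  0.0002]
collar 176 hullfit [ 0.6244 -0.0958] 0.02157940956707895 encl [ 0.6251 -0.0953  0.023 ] z 0.10749161329066881
tip 26 hullfit [ 0.6238 -0.0965] 0.006003808933049881 encl [ 0.6223 -0.0967  0.0075] z 0.13719063975693377
```

View pics/s13.png

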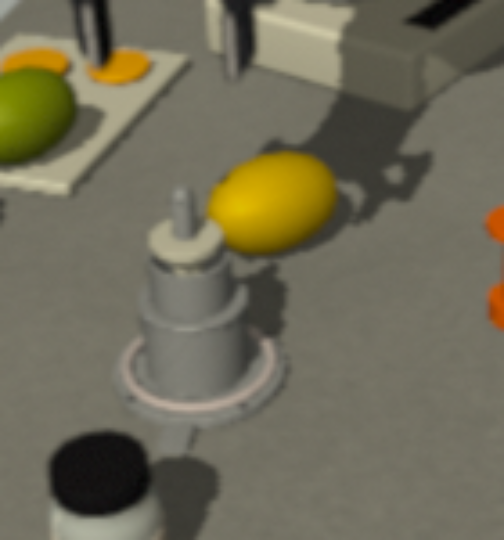

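The plunger stands upright in the basket. Next the larger weight.

>>> servo_tool(increments=[-25,-27,0,0,0,0,75,-40,-42,10,0,0,0,75,-40,-42,10,0,0,0,75,-40,-42,15,0,0,0,75,-22,-23,15,0,0,0,75,-7,-7,7,0,0,0,75,0,0,0,0,0,0,75,0,0,0,0,0,0,75])

```text
clock: 31.1
tcp_pos: [0.4529, 0.0856, 0.1488]
orientation: [-3.141, 0.003, -0.002]
contact_force: [0.2, 0.2, 0.4]
grip_width: 0.075
```

Run:
```python
from st import *
o=st([.4505,.0876,.005])
p,d=grab_frame("wrist"); cv2.imwrite("pics/w14.png",p[:,:,::-1])
c=calibration("wrist"); W=wcloud(c,o,d)
band(W,(.4505,.0876),.026,.027,'weight',.003)
p,d=grab_frame("top"); cv2.imwrite("pics/t14.png",p[:,:,::-1])
P=cloud(calibration("top"),d); P[d==0]=np.nan
band(P,(.6255,-.0972),.106,.022,'collar');band(P,(.6255,-.0972),.137,.007,'tip')
```

```text
t 31.1 tcp [0.4529 0.0856 0.1488] F [0.1567 0.2299 0.4486] w 0.075
 toolx [ 1.     -0.0021  0.0014] z [ 0.0014  0.0001 -1.    ]
 shift(mm, tool axes): [ -2.6206  -1.9917 143.7896]
 turn to square: [-0.0001 -0.0014 -0.0021]
weight 2518 hullfit [0.4506 0.0876] 0.02672399257429725 encl [0.4506 0.0875 0.0272] z 0.02619732384171474
collar 272 hullfit [ 0.6259 -0.0965] 0.02132947615672981 encl [ 0.6259 -0.0965  0.0218] z 0.10610780946562914
tip 32 hullfit [ 0.626  -0.0965] 0.0061831065230699206 encl [ 0.6219 -0.0974  0.0044] z 0.1362920167383374
```

View pics/w14.png

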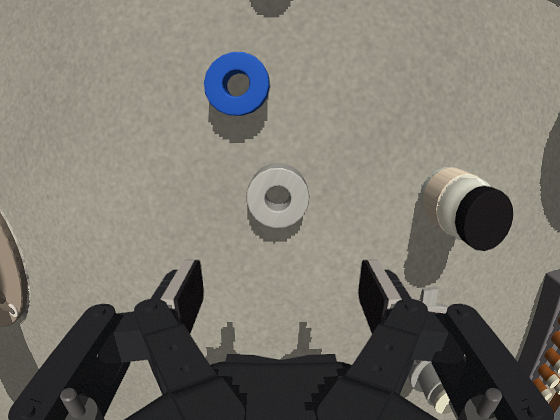

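The grey weight is centred at (278,197), with the blue ring well clear at (237,83). Going down on the grey one.

>>> servo_tool(increments=[-2.4,-1.9,10,0,-0.001,-0.002,75,0,0,35,0,0,0,75,0,0,40,0,0,0,75,0,0,30,0,0,0,75,0,0,15,0,0,0,75,0,0,6,0,0,0,75,0,0,3,0,0,0,75,0,0,0,0,0,0,75])

```text
clock: 32.2
tcp_pos: [0.4494, 0.0885, 0.0098]
orientation: [-3.141, -0.003, -0.001]
contact_force: [-0.7, -0.6, 0.7]
grip_width: 0.0753
```

```bash
python3 st.py .4506 .0876 .006
```

```text
t 32.2 tcp [0.4494 0.0885 0.0098] F [-0.7152 -0.5552  0.6538] w 0.0753
 toolx [1.     0.0018 0.0003] z [ 0.0003  0.0002 -1.    ]
 shift(mm, tool axes): [1.1766 0.8677 3.7999]
 turn to square: [-0.0002 -0.0003  0.0018]
```

>>> servo_tool(increments=[1.2,0.8,2,0,0,0.002,70,0,0,1.5,0,0,0,65,0,0,0,0,0,0,60,0,0,0,0,0,0,56,0,0,0,0,0,0,52,0,0,0,0,0,0,48,0,0,0,0,0,0,48,0,0,0,0,0,0,48], squeeze=70)

```text
clock: 33.2
tcp_pos: [0.4503, 0.0876, 0.0064]
orientation: [3.141, -0.001, -0.0]
contact_force: [-2.5, -0.9, 10.5]
grip_width: 0.0519
```

Run:
```python
from st import *
o=st([.6259,-.0968,.2])
p,d=grab_frame("wrist"); cv2.imwrite("pics/w15.png",p[:,:,::-1])
```

```text
t 33.2 tcp [0.4503 0.0876 0.0064] F [-2.5295 -0.9111 10.5263] w 0.0519
 toolx [ 1.     -0.0005 -0.0002] z [-0.0002 -0.0005 -1.    ]
 shift(mm, tool axes): [ 175.6326  184.4046 -193.5141]
 turn to square: [ 0.0005  0.0002 -0.0005]
```

View pics/w15.png

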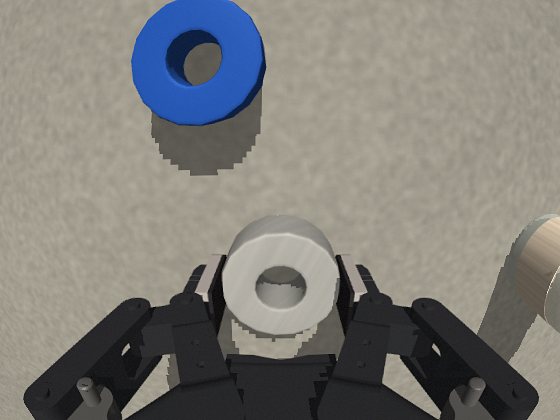

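>>> servo_tool(increments=[0,0,-10,0,0,0,48,0,0,-30,0,0,0,48,0,0,-45,0,0,0,48,0,0,-45,0,0,0,48,0,0,-45,0,0,0,48,0,0,0,0,0,0,48,15,16,0,0,0,0,48,30,32,0,0,0,0,48])

```text
clock: 34.25
tcp_pos: [0.4941, 0.0393, 0.179]
orientation: [3.141, 0.005, -0.007]
contact_force: [1.3, 0.7, -4.5]
grip_width: 0.0515
```

>>> servo_tool(increments=[38,40,0,0,0,0,48,38,40,0,0,0,0,48,30,31,0,0,0,0,48,16,17,0,0,0,0,48,8,8,0,0,0,0,48,0,0,0,0,0,0,48,0,0,0,0,0,0,48,0,0,0,0,0,0,48])

```text
clock: 35.25
tcp_pos: [0.6247, -0.0953, 0.1806]
orientation: [-3.142, -0.003, 0.002]
contact_force: [-0.4, 0.1, -3.7]
grip_width: 0.051
```

Run:
```python
from st import *
o=st([.6257,-.0966,.1124])
p,d=grab_frame("wrist"); cv2.imwrite("pics/w16.png",p[:,:,::-1]); np.save("w16.npy",d)
c=calibration("wrist"); W=wcloud(c,o,d); t=o['tcp_pos']
band(W,t,t[2]+.0196,.02,'wtop',.003)
band(W,(.6258,-.0967),.106,.022,'collar',.003);band(W,(.6258,-.0967),.137,.007,'tip',.003);band(W,(.6258,-.0967),.062,.034,'flange',.003)
p,d=grab_frame("side"); cv2.imwrite("pics/s16.png",cv2.resize(p[70:260,190:350,::-1],None,fx=3.1,fy=3.1))
```

```text
t 35.25 tcp [ 0.6247 -0.0953  0.1806] F [-0.4342  0.0735 -3.6916] w 0.051
 toolx [ 1.      0.0017 -0.0013] z [-0.0013  0.0001 -1.    ]
 shift(mm, tool axes): [ 1.1123  1.2796 68.1881]
 turn to square: [-0.0001  0.0013  0.0017]
wtop 8546 hullfit [ 0.6249 -0.0949] 0.028114675903583658 encl [ 0.624  -0.0884  0.0338] z 0.2000856059889518
collar 1206 hullfit [ 0.626  -0.0967] 0.021524689480249937 encl [ 0.6261 -0.0958  0.0216] z 0.1062005307225039
tip few 0
flange 1436 hullfit [ 0.6254 -0.0972] 0.03361077645138701 encl [ 0.6253 -0.0975  0.0341] z 0.06213868642216225
```

View pics/w16.png

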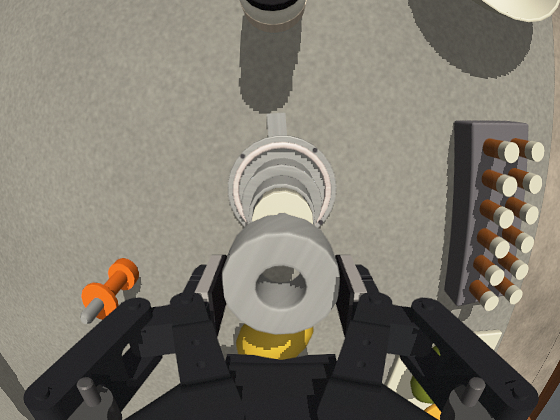

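View pics/s16.png

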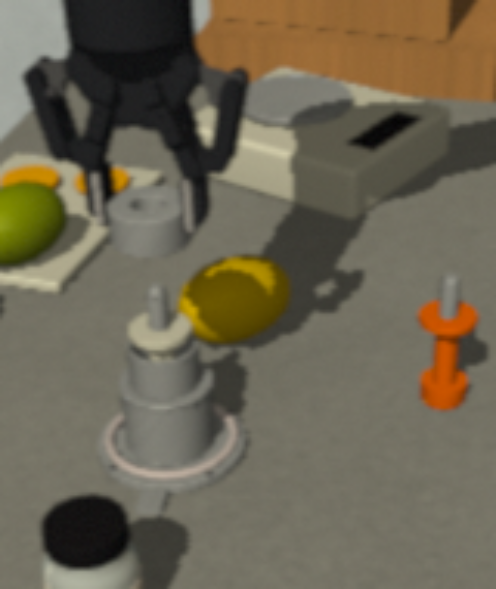

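>>> servo_tool(increments=[1.1,1.3,6,0,0.001,0.002,48,0,0,10,0,0,0,48,0,0,8,0,0,0,48,0,0,5,0,0,0,48,0,0,1,0,0,0,48,0,0,0,0,0,0,48,0,0,0,0,0,0,48,0,0,0,0,0,0,48])

```text
clock: 36.35
tcp_pos: [0.6265, -0.0977, 0.1508]
orientation: [3.141, -0.003, 0.001]
contact_force: [-1.0, -0.7, -4.7]
grip_width: 0.0516
```

Run:
```python
from st import *
o=st([.6259,-.0966,.1124])
p,d=grab_frame("wrist"); cv2.imwrite("pics/w17.png",cv2.resize(p[180:360,190:370,::-1],None,fx=3.3,fy=3.3)); np.save("w17.npy",d)
c=calibration("wrist"); W=wcloud(c,o,d); t=o['tcp_pos']
zz=t[2]+.0196
q=wproj_onplane(c,o,[(281,234),(223,284),(338,284),(281,333)],zz); print(q-t)
band(W,(.6258,-.0967),.106,.022,'collar',.003)
p,d=grab_frame("side"); cv2.imwrite("pics/s17.png",cv2.resize(p[90:260,190:350,::-1],None,fx=3.5,fy=3.5))
```

```text
t 36.35 tcp [ 0.6265 -0.0977  0.1508] F [-0.9636 -0.7286 -4.6883] w 0.0516
 toolx [ 1.     -0.002   0.0005] z [ 0.0005 -0.0001 -1.    ]
 shift(mm, tool axes): [-0.5878 -1.1225 38.4205]
 turn to square: [ 0.0001 -0.0005 -0.002 ]
[[ 0.0007  0.0259  0.0196]
 [-0.0249  0.002   0.0196]
 [ 0.0257  0.0019  0.0196]
 [ 0.0006 -0.0253  0.0196]]
collar 840 hullfit [ 0.6262 -0.0967] 0.02158422373021619 encl [ 0.6263 -0.0903  0.0208] z 0.10623928760028598
```

View pics/w17.png

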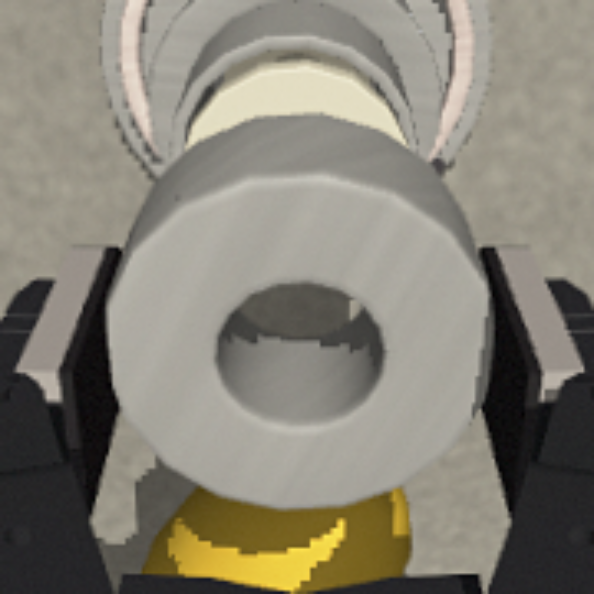

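View pics/s17.png

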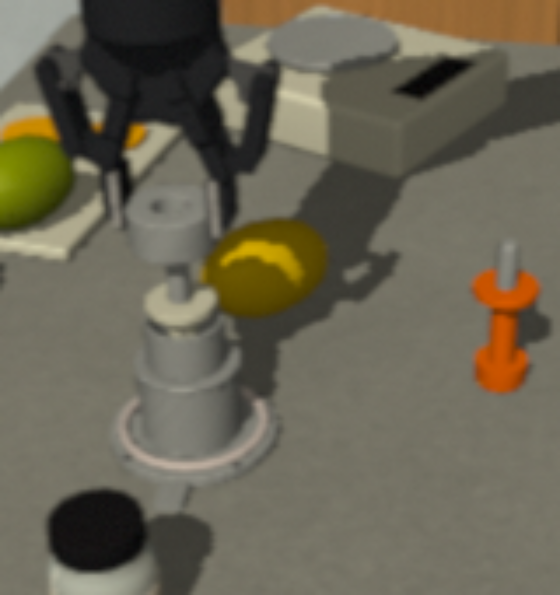

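>>> servo_tool(increments=[-0.8,-0.8,0,0,0,-0.002,48,0,0,0,0,0,0,48,0,0,3,0,0,0,48,0,0,3,0,0,0,48,0,0,4,0,0,0,48,0,0,4,0,0,0,48,0,0,4,0,0,0,48,0,0,0,0,0,0,48])

```text
clock: 37.45
tcp_pos: [0.6252, -0.097, 0.132]
orientation: [-3.142, 0.0, 0.001]
contact_force: [0.4, 0.1, -4.5]
grip_width: 0.0514
```

Run:
```python
from st import *
o=st([.6256,-.0969,.1124])
p,d=grab_frame("wrist"); cv2.imwrite("pics/w18.png",cv2.resize(p[180:360,190:370,::-1],None,fx=3.3,fy=3.3))
```

```text
t 37.45 tcp [ 0.6252 -0.097   0.132 ] F [ 0.4366  0.1227 -4.5266] w 0.0514
 toolx [ 1.     -0.     -0.0008] z [-0.0008  0.     -1.    ]
 shift(mm, tool axes): [ 0.4362 -0.0687 19.6199]
 turn to square: [-0.      0.0008 -0.    ]
```

View pics/w18.png

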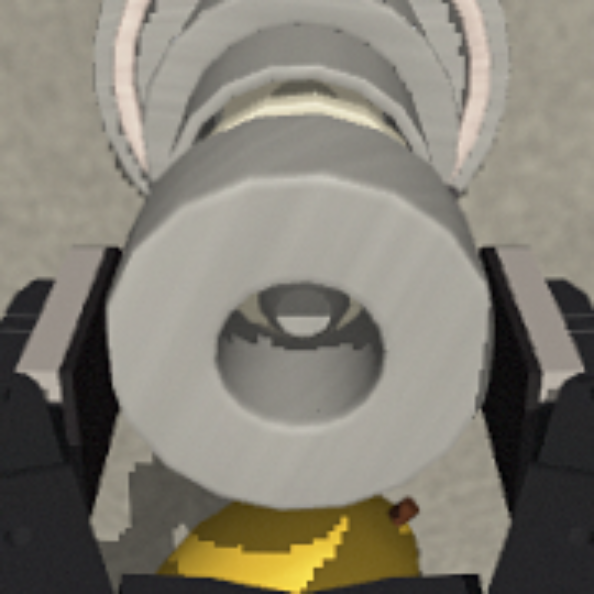

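The spindle tip shows centred in the bore (crop ≈ (303,310)) and no contact force has built up. Lowering on.

>>> servo_tool(increments=[0.4,0,3,0,0,0,48,0,0,3,0,0,0,48,0,0,3,0,0,0,48,0,0,3,0,0,0,48,0,0,2.5,0,0,0,48,0,0,2,0,0,0,48,0,0,1.2,0,0,0,48,0,0,0,0,0,0,48])

```text
clock: 38.5
tcp_pos: [0.6259, -0.0969, 0.1148]
orientation: [3.142, -0.0, -0.0]
contact_force: [-0.1, -0.8, -4.1]
grip_width: 0.0514
```

>>> servo_tool(increments=[0,0,0.5,0,0,0,48,0,0,0.4,0,0,0,48,0,0,0.4,0,0,0,48,0,0,0.3,0,0,0,48,0,0,0.2,0,0,0,48,0,0,0.1,0,0,0,48,0,0,0,0,0,0,48,0,0,0,0,0,0,48])

```text
clock: 39.5
tcp_pos: [0.6259, -0.0969, 0.1129]
orientation: [3.142, -0.0, 0.0]
contact_force: [0.1, 0.4, -4.6]
grip_width: 0.0512
```

>>> servo_tool(increments=[0,0,0.3,0,0,0,48,0,0,0.2,0,0,0,48,0,0,0.2,0,0,0,48,0,0,0.1,0,0,0,48,0,0,0,0,0,0,48,0,0,0,0,0,0,48,0,0,0,0,0,0,48,0,0,0,0,0,0,48])

```text
clock: 40.5
tcp_pos: [0.6261, -0.0969, 0.1126]
orientation: [3.141, -0.0, 0.001]
contact_force: [-3.5, -0.3, 5.7]
grip_width: 0.0511
```

>>> servo_tool(increments=[0,0,0,0,0,0,54,0,0,0,0,0,0,57,0,0,0,0,0,0,62,0,0,0,0,0,0,68,0,0,0,0,0,0,75,0,0,-10,0,0,0,75,0,0,-30,0,0,0,75,0,0,-50,0,0,0,75])

```text
clock: 41.5
tcp_pos: [0.6248, -0.097, 0.2022]
orientation: [-3.141, -0.0, 0.005]
contact_force: [0.4, -0.2, 1.1]
grip_width: 0.0751
```

>>> servo_tool(increments=[0,0,-20,0,0,0,75,-20,20,0,0,0,0,75,-30,30,0,0,0,0,75,-30,30,0,0,0,0,75,-15,15,0,0,0,0,75,0,0,0,0,0,0,75,0,0,0,0,0,0,75,0,0,0,0,0,0,75])

```text
clock: 42.5
tcp_pos: [0.5318, -0.1906, 0.2222]
orientation: [-3.141, -0.003, -0.001]
contact_force: [0.3, -0.1, -0.3]
grip_width: 0.075
```

Run:
```python
from st import *
o=st()
p,d=grab_frame("side"); cv2.imwrite("pics/s19.png",p[:,:,::-1]); cv2.imwrite("pics/s19c.png",cv2.resize(p[110:260,190:330,::-1],None,fx=3.6,fy=3.6))
S=cloud(calibration("side"),d); S[d==0]=np.nan
band(S,(.625,-.0965),.132,.027,'weight S');band(S,(.624,-.0962),.062,.034,'flange S')
p,d=grab_frame("top"); cv2.imwrite("pics/t19.png",p[:,:,::-1]); P=cloud(calibration("top"),d); P[d==0]=np.nan
band(P,(.626,-.0965),.132,.027,'weight T')
for n,c0,z,r in (('small',(.4465,.2823),.018,.019),('jar',(.617,.0863),.085,.029)): band(P,c0,z,r,n)
```

```text
t 42.5 tcp [ 0.5318 -0.1906  0.2222] F [ 0.2671 -0.122  -0.2814] w 0.075
 toolx [1.     0.002  0.0005] z [ 0.0005  0.0007 -1.    ]
weight S 284 hullfit [ 0.6244 -0.0958] 0.026717125096155155 encl [ 0.6243 -0.096   0.0275] z 0.13337515242409112
flange S 189 hullfit [ 0.6235 -0.0961] 0.03290683448436385 encl [ 0.6229 -0.0958  0.0342] z 0.06353026945180595
weight T 462 hullfit [ 0.6263 -0.0965] 0.026601311582942985 encl [ 0.6266 -0.0965  0.0272] z 0.132068524684179
small 150 hullfit [0.4464 0.2823] 0.0182345784708645 encl [0.4462 0.2822 0.0189] z 0.017439265132294657
jar 435 hullfit [0.6174 0.0861] 0.02529555122627919 encl [0.6174 0.0862 0.026 ] z 0.08493825477393646
```

View pics/s19c.png

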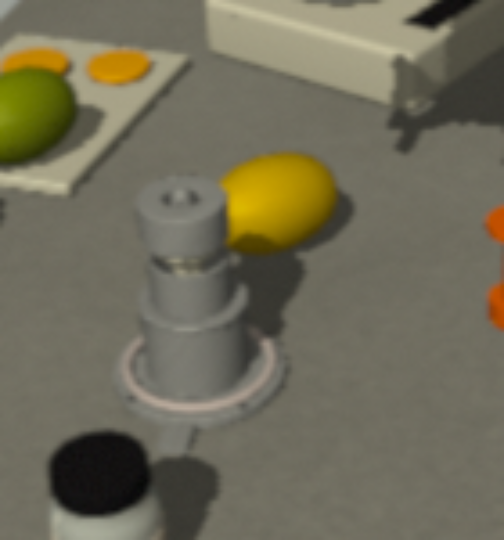

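View pics/s19.png

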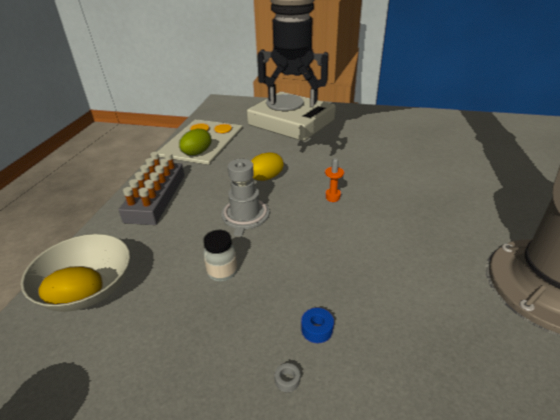

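View pics/t19.png

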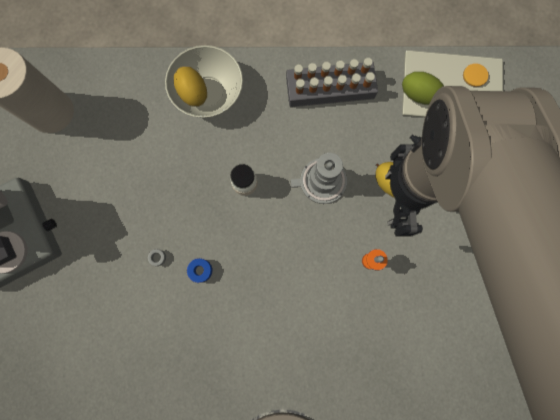

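The stack stands upright on the platen (side view (243,195)) and the weight's top is level at 132 mm as expected. The jar and small weight haven't moved, the mango looks as before, and the robot is clear.

```bash
python3 -c "
from bench import *
print(hand_in())"
```

```text
the job is handed in; nothing more can be done
None
```

I built the press on the platen in the order asked: cup inside the rim, flanged basket in the cup, white plunger in the basket, and the larger grey weight over the spindle onto the collar. I lowered each piece until I felt light contact (about 2–6 N on the wrist reading) and let go before fetching the next. I handed the job in at about 42.6 s.

**Last checks:**
- **Weight:** its top is at 132 mm in the top camera, which is the height expected if everything is seated. It is centred at (0.626, −0.097), within about 1 mm of the platen centre.
- **Jar and small weight:** both measure where they were at the start.
- **Mango:** it looks unmoved in the side view, but I did not measure it again.
- **Orange plunger and blue ring:** I left them alone, and they look unmoved.
- **Disagreement:** the side camera reads about 1–2 mm off the top camera throughout, within the calibration tolerance.

No check failed.

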